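# Pick stray kiln props off the ball rail, then hold the spring gate open

### The job

Two short kiln props (white cylinders with a hole in the flat top) have got in among the three porcelain grinding balls waiting on the sloping rail. Pick the two props out first and set them down in the plywood reject bin without dropping them from a height; then pull the spring gate's wooden knob out until the crosspiece on its slide is level with the two mark plates, so that the balls run down into the black mill jar. The gate springs shut by itself, so keep hold of the knob and finish while still holding the gate at the mark, with all three balls in the jar; leave the other things on the bench where they are.

Things in the scene. Friction and masses are not known exactly. Their poses are not given: they have to be found in the camera images.
- stand: fixed feeding stand; origin at bench height midway under its two round steel rails. y axis: level, along the rails, uphill; -x: level, roughly towards the robot; z up. Rails: 8 mm diameter, centres at x = +-10 mm, 110 mm above the bench at y = 0, falling 7 mm per 100 mm to -y; open on both flanks. The gate's blade crosses them at y = -40 mm; five pieces wait uphill of it, 42 mm apart, from y = -17 mm
- mark (a point): the gate's mark, fixed on the stand, axes as the stand's: midway between two small upright dark plates (4 mm thick, 24 to 54 mm apart, tops 128 mm above the bench) that flank the gate's flat steel slide. It lies at x = -140, y = -40 mm of the stand. The gate is pulled along -x; its crosspiece (28 mm long, on top of the slide) must come level with the plates
- gate (a joint): how far the spring gate is pulled out, in m: 0 shut (against its stop), 0.060 when its crosspiece is level with the mark plates, 0.085 at the far end stop. The spring pulls it shut with about 2.5 N at 0 and 7 N at the mark, and returns it when let go. The balls begin to pass at about 0.03 to 0.045
- pull_grip (a point): the middle of the gate's upright round wooden knob: 24 mm diameter, top 20 mm above this point, underside 20 mm below it, the top of the flat slide 28 mm below it. With the gate shut it lies 15 mm along +x from the mark, 150 mm above the bench; it moves with the gate, along the stand's -x
- jar_in (a point): centre of the inner floor of the round black open mill jar, 6 mm above the bench; inside radius 80 mm, rim 78 mm above the bench; fixed to the stand under the rails' low end
- bin_in (a point): centre of the inner floor of the open plywood reject bin, 5 mm above the bench; outside 150 mm along its x, 190 mm along its y, 60 mm high, walls 5 mm; fixed. Empty at the start
- prop1_mid (a point): short kiln prop (a stray, reject): a white ceramic cylinder standing upright, 40 mm diameter, 36 mm tall, with a 20 mm wide, 8 mm deep round hole in its flat top, about 70 g; this is its centre, half-way up. Starts standing on the rails somewhere in the row of five, almost touching its neighbours along the row; both flanks are open
- prop2_mid (a point): short kiln prop (a stray, reject): a white ceramic cylinder standing upright, 40 mm diameter, 36 mm tall, with a 20 mm wide, 8 mm deep round hole in its flat top, about 70 g; this is its centre, half-way up. Starts standing on the rails somewhere in the row of five, almost touching its neighbours along the row; both flanks are open
- ball1_center (a point): white porcelain grinding ball, 40 mm diameter, about 80 g, a good one; this is its centre. At the start it sits on the two rails of the stand in the row of five pieces
- ball2_center (a point): white porcelain grinding ball, 40 mm diameter, about 80 g, a good one; this is its centre. At the start it sits on the two rails of the stand in the row of five pieces
- ball3_center (a point): white porcelain grinding ball, 40 mm diameter, about 80 g, a good one; this is its centre. At the start it sits on the two rails of the stand in the row of five pieces
- beaker: bystander: terracotta beaker, 72 mm across, 75 mm tall; origin under its centre
- mug: bystander: blue mug, 76 mm across, 80 mm tall; origin under its centre
- looptool: bystander: wooden loop tool lying flat, 155 mm long; origin under the handle's middle
- brush: bystander: flat brush lying on the bench, handle towards its -x
- rib: bystander: flat wooden rib, 100 x 50 x 8 mm; origin under its centre
- bowl: bystander: terracotta bowl, 104 mm across and 45 mm tall, on the dark banding wheel (230 mm across, 55 mm high)
There are look-alikes about, which are no part of the job. What is shaped like the part that bears prop2_mid but green, red or yellow is not meant.

How it is judged:
On the way, in this order (a step that is already met when the one before it is completed fails the run):
1. both kiln props lie in the reject bin, let go (x of prop1_mid in the frame of bin_in between -0.07 and 0.07 m and y of prop1_mid in the frame of bin_in between -0.09 and 0.09 m and z of each of prop1_mid, prop2_mid in the frame of bin_in below 0.062 m and x of prop2_mid in the frame of bin_in between -0.07 and 0.07 m and y of prop2_mid in the frame of bin_in between -0.09 and 0.09 m and contact force between each of prop1, prop2 and the fingers below 0.1 N), for 0.2 s.
2. the gate is held at the mark by the gripper (value of joint gate between 0.053 and 0.067 m and contact force between gate and the fingers above 2 N), for 0.5 s.
At the end, for the whole second after the job is handed in: The gate is held still by the gripper on its knob (over 2 N), pulled out 60 mm within 7 mm; all three balls are in the mill jar; both props are in the reject bin, let go (all of step 1 and all of step 2 and velocity of joint gate between -0.01 and 0.01 m/s and horizontal distance between each of ball1_center, ball2_center, ball3_center and jar_in below 0.075 m and z of each of ball1_center, ball2_center, ball3_center in the frame of jar_in below 0.08 m); the arm keeps its last pose, push and grip.
It fails at once if the gate is opened (over 25 mm) before both props are in the reject bin (value of joint gate above 0.025 m and not (x of prop1_mid in the frame of bin_in between -0.07 and 0.07 m and y of prop1_mid in the frame of bin_in between -0.09 and 0.09 m and z of each of prop1_mid, prop2_mid in the frame of bin_in below 0.062 m and x of prop2_mid in the frame of bin_in between -0.07 and 0.07 m and y of prop2_mid in the frame of bin_in between -0.09 and 0.09 m)).
It fails at once if a prop is thrown or dropped from more than about 70 mm ((contact force between prop1 and the fingers below 0.1 N and linear speed of prop1 above 1.2 m/s) or (contact force between prop2 and the fingers below 0.1 N and linear speed of prop2 above 1.2 m/s)).
It fails at once if one of the other things on the bench is shifted by more than 40 mm (distance of any of beaker, mug, looptool, brush, rib, bowl from where it was at the start of the episode above 0.04 m).
It also fails if it takes over 64 s, if anything falls off the work surface, if the arm or the gripper's body presses on something with over 40 N, if the wrist force passes 120 N, or if a joint passes its speed limit or range.

### The arm

A 6-joint arm with a two-finger parallel gripper is mounted at the origin on the work surface. World frame = base frame: x ahead of the robot, y to its left, z up, the work surface at z = 0. Lengths are in m, angles in rad, forces in N, time in s.
With the tool pointing down it reaches from about 0.375 to 0.75 m from the base axis. Payload 9 kg.
Tool frame: the origin (TCP) lies midway between the tips of the shut fingers; the grasp point (between the pads) lies 19 mm behind it (ctrl.tcp_to_grasp is the distance from the TCP to the grasp point, in m); z points along the fingers, y is the direction in which the jaws open and shut (so a half turn about z gives the same grasp; the last joint's range is limited). The gripper opens to 85 mm and grips with 20 to 120 N. Pads are 22 mm wide; open, the fingers measure 114 mm over their backs; the gripper's body (76 mm by 85 mm) begins 54 mm behind the grasp point. The pads swing forward as they close: fully open they stand 13 mm farther back than shut.
Start: joints at [0.916, 0.104, 0.097, 1.564, 0, 1.353], TCP at [0.254, 0.544, 0.231] pointing down, gripper open.
Joint ranges: [-2.99, 2.99], [-0.84, 1.86], [-1.1, 1.16], [-1.84, 2.11], [-1.51, 1.56], [-3.14, 3.14]. Speed limits (rad/s): [2.22, 2.22, 2.57, 3.14, 3.14, 3.14].

### API

Orientations are given as a unit quaternion [x, y, z, w].
In Python, from bench import ctrl gives the robot as it stands.
- The arm moves only by the tool step_arm, never from a script. Its argument "moves" is a list of rows, each a list of 5 numbers: the shift along the tool's x, y, z normalised to -1 to 1, where 1 is 0.1 m, then the turn about the tool's z normalised to -1 to 1, where 1 is 120 degrees, then the closure, from -1 (fully open) to 1 (shut). In form: [[tx, ty, tz, spin, grip], ...]. A call has 1 to 5 rows; each row is the pose to reach, as a shift and turn from the pose commanded when the call began, along the tool's axes at that moment; what a row does not reach only later rows make up. A row lasts 1/8 s, in which the tool goes at most 62.5 mm and 10.7 degrees, less where a joint would pass 70% of its speed; a pose out of reach is approached as far as the arm can. A call with a number of a shift or a turn outside -1 to 1 is refused whole. A call with a gripper value outside its range is refused whole. The fingers move at their own pace and stop on an object; "grip_force" is the grip in N (left out, the last holds). Time passes only in rows, so rows that repeat a pose let the fingers close. It gives the time, the measured TCP pose, the force and the opening at its end, in the units of the state.
- ctrl.get_state(): the state, without advancing time (a new reading comes with each control period).
- ctrl.read_camera(name): name is "side" or "top"; returns a dict with "image" (384x512x3 uint8, red, green, blue), "range_z" (384x512 float32, m along the optical axis (not along the pixel's ray), 0 where there is no reading), "fov_y" (degrees; the focal length in pixels is half the picture's height over the tangent of half this angle, whatever the lens; pixels are square), "cx", "cy" (the principal point, pixels), "rvec" (rotation vector, rad) and "tvec" (3), from world to camera coordinates, as OpenCV has them. Camera axes: x right, y down, z forward; pixel columns grow to the right and rows downward; lengths in m; the calibration is good to about 2 mm. A picture is of the moment at which its call begins.
- ctrl.job_done(): hands the job in, once; it reports no verdict.
The state is a dict: "time_s": time; "joints": joint angles; "joint_vel": joint speeds; "effort": joint torques, N m; "ee_pos": TCP position; "eef_rot": TCP orientation; "wrist_force": force on the tool from outside, world axes, zero at the start; "moment": the same for the moment, N m; "gripper_width": opening from 0.0 (shut) to 1.0 (fully open).
Only numpy, scipy, OpenCV 4.12 (cv2) and the standard library are available. Lean on these libraries where they do the work, as an engineer would, in place of code of your own. Each camera call takes 0.05 s, during which the arm holds its last target.

## Working session

There is one attempt and no reset: what is moved stays moved. The work goes in short steps, Python scripts to look and compute and a tool call to move; the robot and the scene stay as the last step left them, time stands still between calls to the robot, and variables do not carry over. Pictures are saved under pics/ and viewed, and the job is handed in when it is done.

Besides the shell and the picture viewer there is one more tool, called after "Call:" as name([rows], argument=value, ...), one row to a line, values as JSON. step_arm: Moves the arm, as the interface text tells. Scaled input: -1 to 1 covers 0.1 m each way for a shift and 120 degrees each way for a turn. Its arguments: {"type":"object","properties":{"moves":{"type":"array"},"grip_force":{"type":"number"}},"required":["moves"]}

```bash
ls; mkdir -p pics; python3 - <<'E'
from bench import ctrl
import cv2,numpy as np,pickle
s=ctrl.get_state();print(s, ctrl.tcp_to_grasp)
for n in("side","top"):
    d=ctrl.read_camera(n);pickle.dump(d,open(f"{n}0.pkl","wb"))
    cv2.imwrite(f"pics/{n}0.png",cv2.resize(d["image"][:,:,::-1],None,fx=1.5,fy=1.5))
    print(n,d["fov_y"],d["cx"],d["cy"],d["rvec"],d["tvec"])
E
```

```text
pics
{'time_s': 0.0, 'joints': array([9.16270654e-01, 1.04698317e-01, 9.64796144e-02, 1.56391117e+00,
       1.87845829e-05, 1.35310343e+00]), 'joint_vel': array([ 0.00072098, -0.00152093,  0.00019597, -0.00101005, -0.00140043,
       -0.00011444]), 'effort': array([ 9.80269688e-04, -5.56931233e+01,  5.03648329e+01,  1.68331544e-02,
       -2.78039979e-04,  9.61632907e-06]), 'ee_pos': array([0.2536182 , 0.54339615, 0.2305286 ]), 'eef_rot': array([ 2.16683867e-01,  9.76241598e-01, -6.00394973e-04, -2.90167935e-04]), 'wrist_force': array([-0.41192849, -0.15155512,  0.82298988]), 'moment': array([-0.0007936 , -0.02711686,  0.05898832]), 'gripper_width': 0.9998534519818305} 0.0187
side 42.684841879032454 253.37054631374633 188.97271307492846 [ 0.91455766 -2.32681142  1.2593212 ] [0.43457718 0.29624878 1.56507605]
top 42.699101028217555 250.89065619645132 190.2763495860986 [ 2.14131881 -2.19691057  0.13021375] [0.03815016 0.55360019 1.44452303]
```

View pics/side0.png

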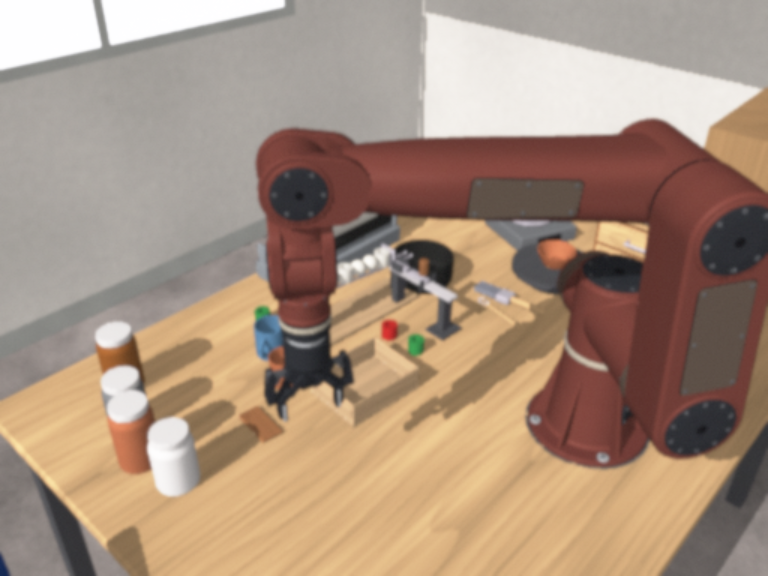

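View pics/top0.png

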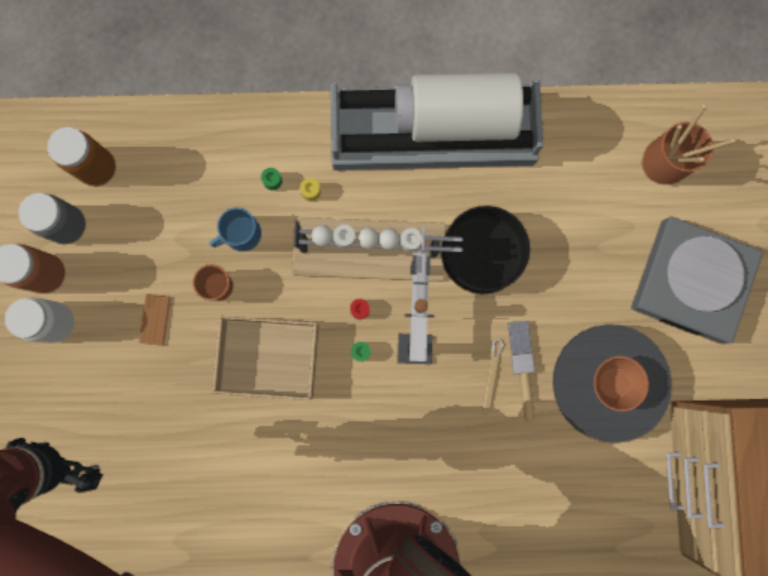

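```bash
cat > h.py <<'E'
import numpy as np,cv2,pickle
def cam(d):
    f=d["image"].shape[0]/2/np.tan(np.radians(d["fov_y"])/2)
    K=np.array([[f,0,d["cx"]],[0,f,d["cy"]],[0,0,1]]);R=cv2.Rodrigues(np.array(d["rvec"]))[0];t=np.array(d["tvec"]).ravel()
    return K,R,t
def ray(d,u,v,z):
    K,R,t=cam(d);c=-R.T@t;r=R.T@np.linalg.inv(K)@np.array([u,v,1.]);return c+r*(z-c[2])/r[2]
def pt(d,u,v):
    K,R,t=cam(d);Z=d["range_z"][int(round(v)),int(round(u))];return R.T@(np.linalg.inv(K)@np.array([u,v,1.])*Z-t)
def cloud(d):
    K,R,t=cam(d);h,w=d["range_z"].shape;u,v=np.meshgrid(np.arange(w),np.arange(h))
    P=np.stack([u,v,np.ones_like(u)],-1)@np.linalg.inv(K).T*d["range_z"][...,None]
    return (P-t)@R
def proj(d,p):
    K,R,t=cam(d);q=K@(R@np.array(p)+t);return q[:2]/q[2]
E
python3 - <<'E'
from h import *
d=pickle.load(open("top0.pkl","rb"));im=d["image"]
c=im[130:260,130:350]
cv2.imwrite("pics/topc.png",cv2.resize(c[:,:,::-1],None,fx=3.6,fy=3.6,interpolation=cv2.INTER_CUBIC))
print(pt(d,50,300),d["range_z"].min())
P=cloud(d)
# whites on row
hsv=cv2.cvtColor(im,cv2.COLOR_RGB2HSV)
print([ (u,v,pt(d,u,v).round(3)) for u,v in[(214,157),(229,157),(246,159),(259,159),(274,159),(281,204)]])
s=pickle.load(open("side0.pkl","rb"))
cv2.imwrite("pics/sidec.png",cv2.resize(s["image"][140:260,150:370][:,:,::-1],None,fx=3.6,fy=3.6,interpolation=cv2.INTER_CUBIC))
E
```

```text
[ 0.24364752  0.63168379 -0.00202474] 0.0
[(214, 157, array([0.634, 0.124, 0.165])), (229, 157, array([0.635, 0.084, 0.152])), (246, 159, array([0.628, 0.037, 0.154])), (259, 159, array([0.628, 0.   , 0.15 ])), (274, 159, array([ 0.628, -0.042,  0.143])), (281, 204, array([ 0.5  , -0.055,  0.167]))]
```

View pics/topc.png

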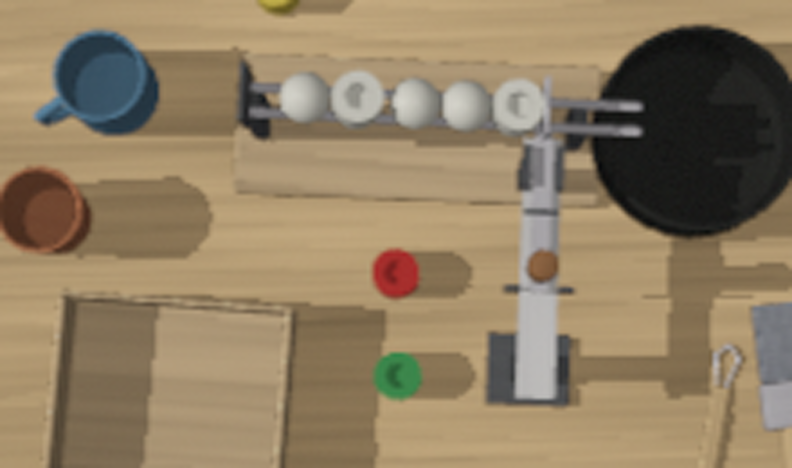

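View pics/sidec.png

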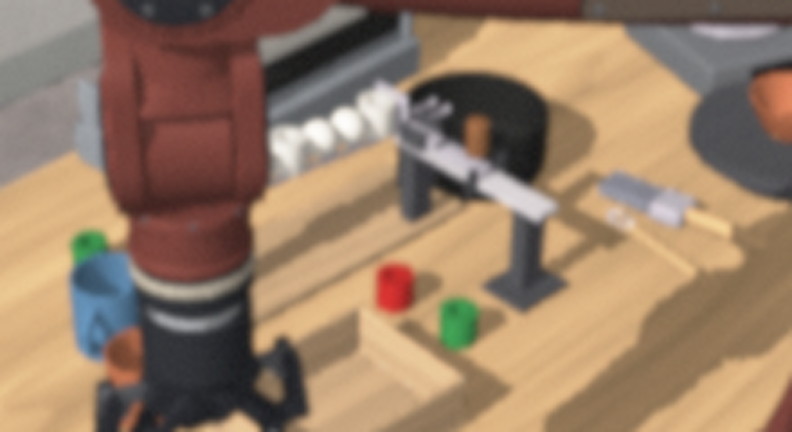

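```bash
python3 - <<'E'
from h import *
d=pickle.load(open("top0.pkl","rb"));im=d["image"];P=cloud(d)
K,R,t=cam(d);print("cam",-R.T@t)
hsv=cv2.cvtColor(im,cv2.COLOR_RGB2HSV)
def crop2(u,v):return 130+u/3.6-.4,130+v/3.6-.4
# white pieces: use height mask & non-saturated
m=((hsv[...,1]<45)&(hsv[...,2]>140)&(P[...,2]>0.125)).astype(np.uint8)
for nm,(u,v),z in[("b_up",(305,97),.142),("prop_up",(357,97),.155),("b2",(415,103),.14),("b3",(466,105),.14),("prop_lo",(518,105),.147)]:
    uu,vv=crop2(u,v)
    yy,xx=np.mgrid[:384,:512];near=(np.hypot(xx-uu,yy-vv)<8.5)&(m>0)
    zz=P[near][:,2]
    cu,cv_=xx[near].mean(),yy[near].mean()
    print(nm,near.sum(),(round(cu,1),round(cv_,1)),"zpct",np.percentile(zz,[10,50,90]).round(3),"ray",ray(d,cu,cv_,z).round(4))
# knob
m=(hsv[...,0]<18)&(hsv[...,1]>90)
yy,xx=np.mgrid[:384,:512];uu,vv=crop2(542,266)
near=(np.hypot(xx-uu,yy-vv)<8)&m&(P[...,2]>.13)
print("knob",near.sum(),xx[near].mean(),yy[near].mean(),np.percentile(P[near][:,2],[10,50,90]),ray(d,xx[near].mean(),yy[near].mean(),.17))
# slide edges: bright slide mask points at height .115-.13
sl=(P[...,2]>.10)&(P[...,2]<.135)&(yy>173)&(yy<243)&(xx>270)&(xx<292)&(hsv[...,2]>120)&(hsv[...,1]<60)
p=P[sl];print("slide",len(p),p.mean(0),np.percentile(p[:,2],[5,50,95]))
c=p[:,:2]-p[:,:2].mean(0);print("dir",np.linalg.svd(c,full_matrices=False)[2][0])
# plates
for q in[(510,289),(567,290),(541,211)]:
    print("plate",ray(d,*crop2(*q),.128).round(4))
# jar rim
jm=((hsv[...,2]<60)&(xx>285)&(xx<360)&(yy>130)&(yy<200)).astype(np.uint8)
cs,_=cv2.findContours(jm,0,1);k=max(cs,key=cv2.contourArea);(a,b),r=cv2.minEnclosingCircle(k);print("jar",a,b,r,ray(d,a,b,.078),ray(d,a+r,b,.078))
# rail points ends
for q in[(640,105),(640,131),(262,87),(262,112)]: print("rail",ray(d,*crop2(*q),.11).round(4))
cv2.imwrite("pics/bin.png",cv2.resize(im[200:280,130:230][:,:,::-1],None,fx=7,fy=7,interpolation=cv2.INTER_CUBIC))
E
```

```text
cam [0.3924243  0.04038586 1.49631131]
b_up 126 (np.float64(213.4), np.float64(156.4)) zpct [0.15  0.157 0.162] ray [0.6398 0.1275 0.142 ]
prop_up 164 (np.float64(228.4), np.float64(156.7)) zpct [0.15  0.156 0.16 ] ray [0.6357 0.0851 0.155 ]
b2 117 (np.float64(244.2), np.float64(157.9)) zpct [0.144 0.151 0.156] ray [0.6338 0.0414 0.14  ]
b3 123 (np.float64(258.3), np.float64(158.7)) zpct [0.143 0.148 0.153] ray [0.6305 0.0021 0.14  ]
prop_lo 170 (np.float64(273.7), np.float64(159.0)) zpct [0.139 0.147 0.152] ray [ 0.6276 -0.0406  0.147 ]
knob 54 280.4074074074074 203.4814814814815 [0.16564585 0.16862087 0.17345483] [ 0.50096542 -0.05351324  0.17      ]
slide 583 [ 0.48574782 -0.05186022  0.11208803] [0.10494437 0.11051296 0.12319766]
dir [-0.99794277  0.06411105]
plate [ 0.4871 -0.0304  0.128 ]
plate [ 0.4852 -0.0746  0.128 ]
plate [ 0.5474 -0.0564  0.128 ]
jar 323.18414306640625 166.46176147460938 29.53157615661621 [ 0.6138644  -0.18870558  0.078     ] [ 0.61172289 -0.2751985   0.078     ]
rail [ 0.6323 -0.1392  0.11  ]
rail [ 0.6114 -0.1384  0.11  ]
rail [0.6541 0.1609 0.11  ]
rail [0.634  0.1612 0.11  ]
```

View pics/bin.png

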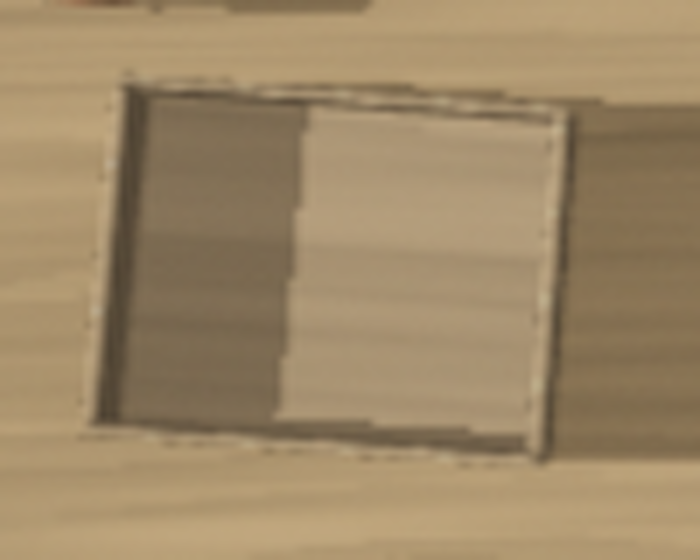

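```bash
cat >> h.py <<'E'
from scipy.spatial.transform import Rotation as Ro
import sys
def delta(target,yaw=None):
    from bench import ctrl
    s=ctrl.get_state();R=Ro.from_quat(s["eef_rot"]).as_matrix();p=np.array(s["ee_pos"])
    y=np.degrees(np.arctan2(R[1,1],R[0,1]))
    print("t",round(s["time_s"],2),"tcp",p.round(4),"jawyaw",y.round(2),"w",round(s["gripper_width"],3),"F",np.round(s["wrist_force"],1))
    print("delta tool/0.1:",(R.T@(np.array(target)-p)/.1).round(3), "spin", None if yaw is None else round((y-yaw)/120,3))
E
python3 - <<'E'
from h import *
d=pickle.load(open("top0.pkl","rb"))
c=[ray(d,130+u/7-.43,200+v/7-.43,.06) for u,v in[(127,85),(570,108),(545,458),(97,425)]]
for a in c:print(a.round(4))
c=np.array(c);print("ctr",c.mean(0));
print("sides",[np.linalg.norm(c[i]-c[(i+1)%4]).round(4) for i in range(4)], "ydir",(c[0]-c[1]+c[3]-c[2])/2)
delta([0.637,0.0855,.231],-4)
E
```

```text
[0.4957 0.3274 0.06  ]
[0.4814 0.1428 0.06  ]
[0.337  0.1556 0.06  ]
[0.3554 0.3402 0.06  ]
ctr [0.41735836 0.24149392 0.06      ]
sides [np.float64(0.1852), np.float64(0.1449), np.float64(0.1855), np.float64(0.1409)] ydir [0.0163536  0.18462362 0.        ]
t 0.1 tcp [0.2536 0.5434 0.2306] jawyaw 64.98 w 1.0 F [ 0.7  0.5 -0.1]
delta tool/0.1: [-5.411e+00 -2.528e+00 -2.000e-03] spin 0.575
```

The candidates in the top image are:
- **White with a dark hole (props):** (228,157) and (274,159).
- **White balls, no hole:** (213,156), (244,158) and (258,159).
- **Coloured look-alikes:** red at about (240,206), green at (241,234) and (181,119), yellow at (207,126).

In the close crop, only the pieces at (357,97) and (518,105) show a flat top with a hole, so those are the two props.

Call:
step_arm([
  [-0.5,-0.25,0,0.09,-1],
  [-1,-0.5,0,0.18,-1],
  [-1,-0.5,0,0.27,-1],
  [-1,-0.5,0,0.36,-1],
  [-1,-0.5,0,0.44,-1],
], grip_force=40)

```text
time_s: 0.72
ee_pos: [0.3233, 0.4558, 0.2309]
eef_rot: [0.631, 0.776, -0.0, -0.0]
wrist_force: [0.7, -0.4, -0.4]
gripper_width: 1.001
```

```bash
python3 -c "
from h import *
delta([0.637,0.0855,.231],-4)"
```

```text
t 0.72 tcp [0.3233 0.4558 0.2309] jawyaw 11.81 w 1.001 F [ 0.7 -0.4 -0.4]
delta tool/0.1: [-4.266e+00  2.313e+00 -1.000e-03] spin 0.132
```

Call:
step_arm([
  [-0.5,0.27,0,0.09,-1],
  [-1,0.54,0,0.132,-1],
  [-1,0.54,0,0.132,-1],
])

```text
time_s: 1.1
ee_pos: [0.3991, 0.3672, 0.2308]
eef_rot: [0.731, 0.682, -0.0, 0.0]
wrist_force: [0.3, -0.2, 0.1]
gripper_width: 0.997
```

```bash
python3 -c "
from h import *
delta([0.637,0.0855,.231],-4)"
```

```text
t 1.1 tcp [0.3991 0.3672 0.2308] jawyaw -3.98 w 0.997 F [ 0.3 -0.2  0.1]
delta tool/0.1: [-2.644e+00  2.568e+00 -1.000e-03] spin 0.0
```

Call:
step_arm([
  [-0.45,0.43,0,0,-0.8],
  [-0.9,0.87,0,0,-0.8],
])

```text
time_s: 1.35
ee_pos: [0.4781, 0.2744, 0.2312]
eef_rot: [0.728, 0.685, 0.0, -0.0]
wrist_force: [0.7, 1.1, -0.2]
gripper_width: 0.896
```

Call:
step_arm([
  [-0.44,0.43,0,0,-0.6],
  [-0.88,0.86,0,0,-0.6],
])

```text
time_s: 1.6
ee_pos: [0.5589, 0.1805, 0.2311]
eef_rot: [0.729, 0.685, 0.0, -0.0]
wrist_force: [0.7, 1.7, -0.5]
gripper_width: 0.801
```

Call:
step_arm([
  [-0.43,0.42,0,0,-0.5],
  [-0.86,0.84,0,0,-0.5],
  [-0.86,0.84,0,0,-0.5],
])

```text
time_s: 1.98
ee_pos: [0.6379, 0.0873, 0.2293]
eef_rot: [0.731, 0.683, -0.001, -0.001]
wrist_force: [0.2, 0.4, 0.1]
gripper_width: 0.748
```

```bash
python3 - <<'E'
from h import *
from bench import ctrl
delta([0.637,0.0855,.14],-4)
for n in("top","side"):
    d=ctrl.read_camera(n);pickle.dump(d,open(f"{n}1.pkl","wb"))
    c=d["image"][100:230,170:340] if n=="top" else d["image"][80:240,150:370]
    cv2.imwrite(f"pics/{n}1.png",cv2.resize(c[:,:,::-1],None,fx=3.6,fy=3.6,interpolation=2))
E
```

```text
t 1.98 tcp [0.6379 0.0873 0.2293] jawyaw -3.86 w 0.748 F [0.2 0.4 0.1]
delta tool/0.1: [-0.019 -0.005  0.893] spin 0.001
```

View pics/side1.png

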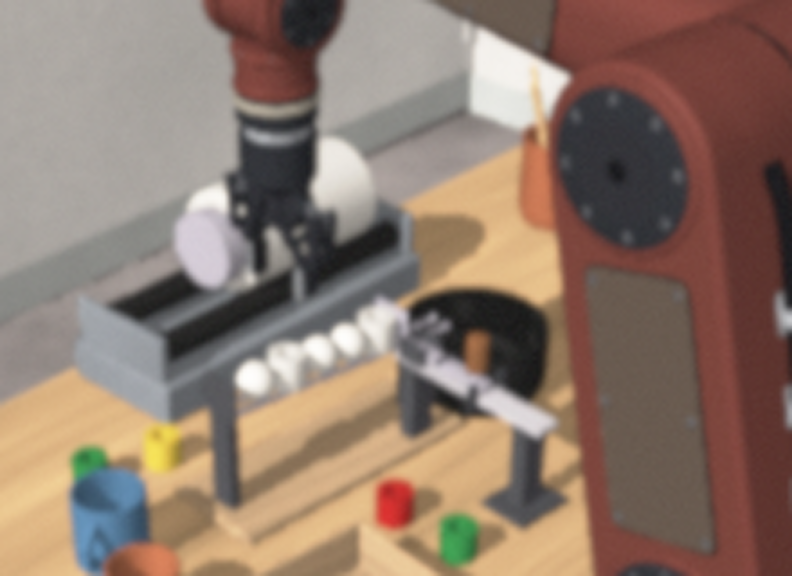

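View pics/top1.png

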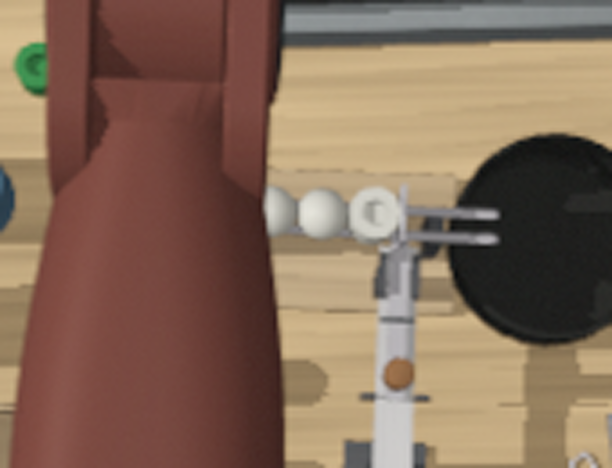

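```bash
python3 - <<'E'
from h import *
d=pickle.load(open("side1.pkl","rb"))
c=d["image"][160:200,205:275].copy()
c=cv2.resize(c,None,fx=10,fy=10,interpolation=2)
for p in([.637,.0855,.1576],[.628,-.0405,.1488],[.637,.0855,.1216],[.628,-.0405,.1128]):
    q=(proj(d,p)-[205,160]+.5)*10;cv2.circle(c,tuple(int(x) for x in q),4,(255,0,0),-1)
for p in([.637,.0855,.1576],[.628,-.0405,.1488]):
    for a in np.arange(0,6.28,.3):
        q=(proj(d,np.array(p)+[.02*np.cos(a),.02*np.sin(a),0])-[205,160]+.5)*10;cv2.circle(c,tuple(int(x) for x in q),2,(0,0,255),-1)
cv2.imwrite("pics/chk.png",c[:,:,::-1])
E
```

```text
(no output)
```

View pics/chk.png

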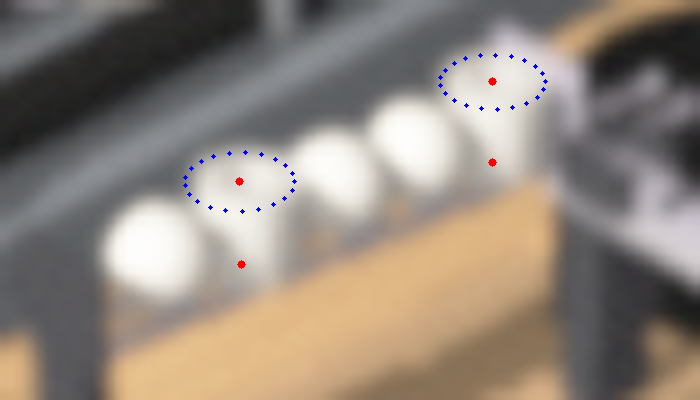

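Call:
step_arm([
  [-0.02,-0.01,0.4,0,-0.5],
  [-0.02,-0.01,0.7,0,-0.5],
  [-0.02,-0.01,0.8,0,-0.5],
])

```text
time_s: 2.45
ee_pos: [0.6336, 0.09, 0.1496]
eef_rot: [0.729, 0.685, -0.001, -0.001]
wrist_force: [-0.6, 0.4, 0.4]
gripper_width: 0.75
```

```bash
python3 -c "
from h import *
delta([0.637,0.085,.122],-4)"
```

```text
t 2.45 tcp [0.6336 0.09   0.1496] jawyaw -3.54 w 0.75 F [-0.6  0.4  0.4]
delta tool/0.1: [-0.048  0.038  0.276] spin 0.004
```

Call:
step_arm([
  [0,0,0,0,-0.5],
  [0,0,0,0,-0.5],
])

```text
time_s: 2.7
ee_pos: [0.636, 0.0887, 0.1532]
eef_rot: [0.729, 0.684, 0.001, 0.001]
wrist_force: [0.3, 0.1, -0.4]
gripper_width: 0.75
```

```bash
python3 -c "
from h import *
delta([0.637,0.085,.122],-4)"
```

```text
t 2.7 tcp [0.636  0.0887 0.1532] jawyaw -3.63 w 0.75 F [ 0.3  0.1 -0.4]
delta tool/0.1: [-0.036  0.012  0.312] spin 0.003
```

Call:
step_arm([
  [-0.03,0.01,0.1,0,-0.5],
  [-0.03,0.01,0.2,0,-0.5],
  [-0.03,0.01,0.31,0,-0.5],
  [-0.03,0.01,0.31,0,-0.5],
  [-0.03,0.01,0.31,0,-0.5],
])

```text
time_s: 3.32
ee_pos: [0.6362, 0.0852, 0.1204]
eef_rot: [0.729, 0.684, 0.0, -0.0]
wrist_force: [0.8, -0.7, 0.7]
gripper_width: 0.75
```

```bash
python3 - <<'E'
from h import *
from bench import ctrl
delta([0.637,0.085,.122],-4)
d=ctrl.read_camera("side");pickle.dump(d,open("side2.pkl","wb"))
cv2.imwrite("pics/side2.png",cv2.resize(d["image"][110:220,180:300][:,:,::-1],None,fx=6,fy=5.4,interpolation=2))
E
```

```text
t 3.33 tcp [0.6362 0.0852 0.1204] jawyaw -3.67 w 0.75 F [ 0.8 -0.7  0.7]
delta tool/0.1: [-0.002  0.008 -0.016] spin 0.003
```

View pics/side2.png

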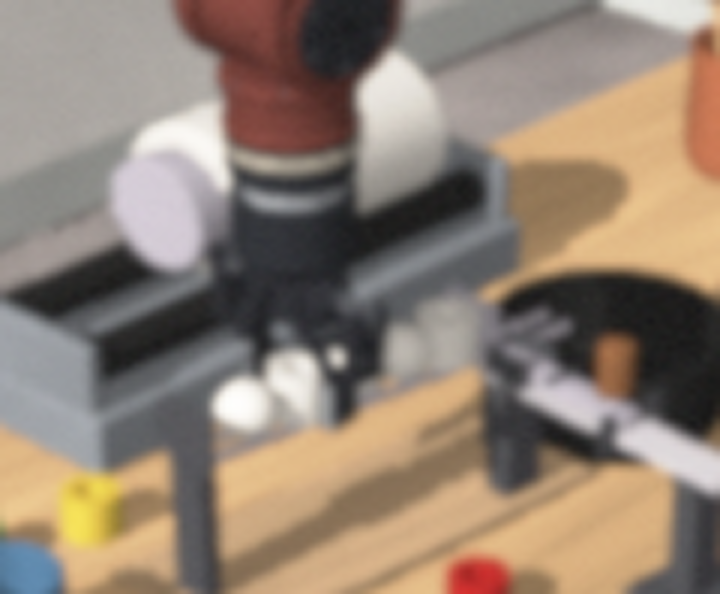

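Call:
step_arm([
  [0,0,0,0,0.3],
  [0,0,0,0,0.3],
  [0,0,0,0,0.5],
  [0,0,0,0,0.5],
  [0,0,0,0,0.5],
], grip_force=40)

```text
time_s: 4.0
ee_pos: [0.6365, 0.0852, 0.1209]
eef_rot: [0.729, 0.684, 0.0, 0.0]
wrist_force: [-0.9, 0.1, 4.7]
gripper_width: 0.457
```

Call:
step_arm([
  [0,0,-0.15,0,0.5],
  [0,0,-0.35,0,0.5],
  [0,0,-0.55,0,0.5],
  [0,0,-0.75,0,0.5],
  [0,0,-0.75,0,0.5],
])

```text
time_s: 4.62
ee_pos: [0.6374, 0.0851, 0.198]
eef_rot: [0.729, 0.684, 0.001, 0.001]
wrist_force: [0.3, 0.1, -0.1]
gripper_width: 0.456
```

```bash
python3 - <<'E'
from h import *
from bench import ctrl
delta([0.637,0.085,.122],-4)
d=ctrl.read_camera("side");pickle.dump(d,open("side2.pkl","wb"))
cv2.imwrite("pics/side3.png",cv2.resize(d["image"][110:220,180:300][:,:,::-1],None,fx=6,fy=5.4,interpolation=2))
E
```

```text
t 4.62 tcp [0.6374 0.0851 0.198 ] jawyaw -3.67 w 0.456 F [ 0.3  0.1 -0.1]
delta tool/0.1: [-0.001 -0.006  0.76 ] spin 0.003
```

View pics/side3.png

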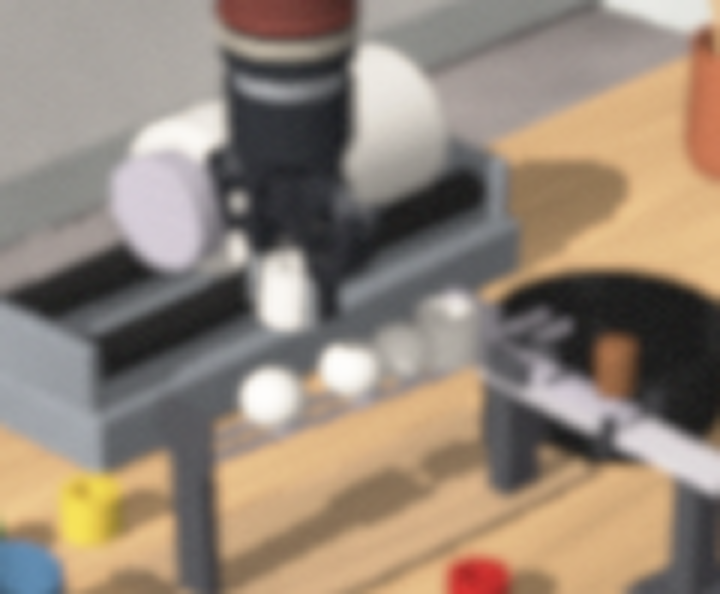

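```bash
python3 -c "
from h import *
delta([0.421,0.2865,.1],-5)"
```

```text
t 4.67 tcp [0.6367 0.0851 0.1963] jawyaw -3.67 w 0.458 F [ 1.2 -0.6 -0.6]
delta tool/0.1: [ 1.872 -2.283  0.96 ] spin 0.011
```

Call:
step_arm([
  [0.2,-0.2,0,0,0.5],
  [0.6,-0.6,0,0,0.5],
  [1,-1,0,0,0.5],
])

```text
time_s: 5.05
ee_pos: [0.5412, 0.1921, 0.194]
eef_rot: [0.73, 0.684, -0.001, -0.001]
wrist_force: [0.4, 0.7, -0.0]
gripper_width: 0.457
```

Call:
step_arm([
  [0.5,-0.5,0,0,0.5],
  [0.9,-0.9,0,0.01,0.5],
  [0.9,-0.9,0,0.01,0.5],
])

```text
time_s: 5.42
ee_pos: [0.4556, 0.2895, 0.1946]
eef_rot: [0.735, 0.678, -0.0, -0.001]
wrist_force: [0.2, 0.2, -0.2]
gripper_width: 0.453
```

```bash
python3 -c "
from h import *
delta([0.421,0.2865,.1],-5)"
```

```text
t 5.42 tcp [0.4556 0.2895 0.1946] jawyaw -4.61 w 0.453 F [ 0.2  0.2 -0.2]
delta tool/0.1: [-0.058 -0.342  0.947] spin 0.003
```

Call:
step_arm([
  [-0.05,-0.34,0.2,0,0.5],
  [-0.05,-0.34,0.55,0,0.5],
  [-0.05,-0.34,0.9,0,0.5],
  [-0.05,-0.34,1,0,0.5],
  [-0.05,-0.34,1,0,0.5],
])

```text
time_s: 6.05
ee_pos: [0.4243, 0.2844, 0.095]
eef_rot: [0.737, 0.676, -0.001, -0.0]
wrist_force: [-0.0, -0.1, 0.3]
gripper_width: 0.46
```

```bash
python3 - <<'E'
from h import *
from bench import ctrl
delta([0.421,0.2865,.008],-5)
for n in("top","side"):
    d=ctrl.read_camera(n);pickle.dump(d,open(f"{n}4.pkl","wb"))
    c=d["image"][90:300,120:360] if n=="top" else d["image"][80:300,150:370]
    cv2.imwrite(f"pics/{n}4.png",cv2.resize(c[:,:,::-1],None,fx=2.7,fy=2.7,interpolation=2))
E
```

```text
t 6.05 tcp [0.4243 0.2844 0.095 ] jawyaw -4.9 w 0.46 F [-0.  -0.1  0.3]
delta tool/0.1: [ 0.019 -0.034  0.87 ] spin 0.001
```

View pics/side4.png

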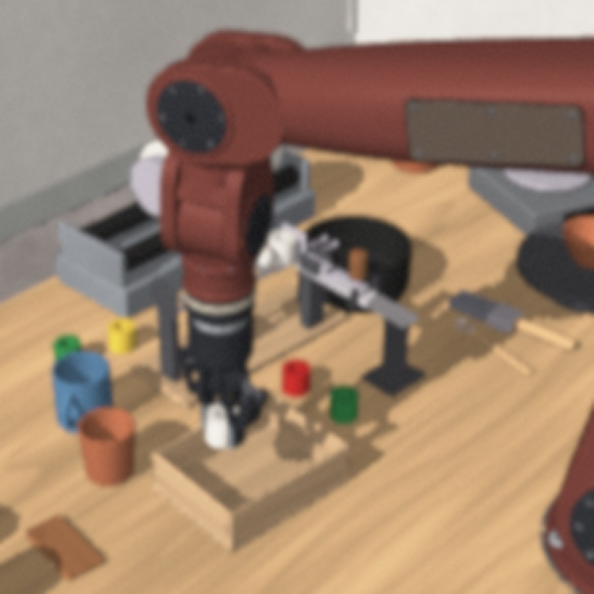

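View pics/top4.png

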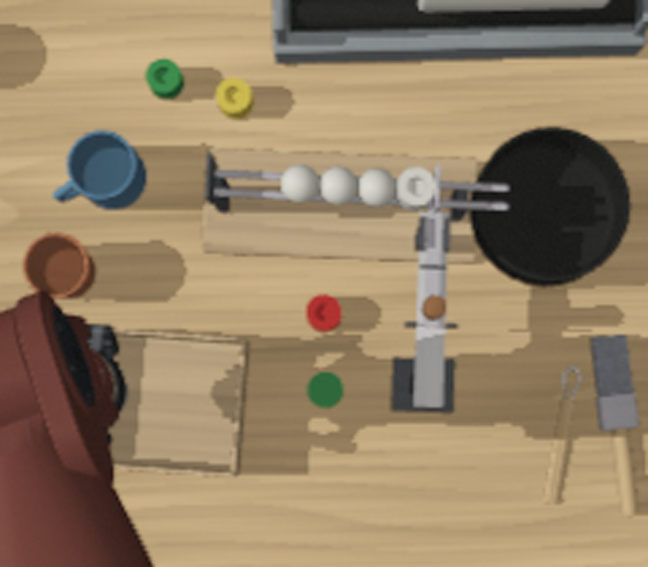

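The held prop, at (218,425) in the side crop, is over the bin. The balls have closed up behind the lower prop, at (416,187) in the top crop. Next I lower it.

Call:
step_arm([
  [0.02,-0.03,0.25,0,0.5],
  [0.02,-0.03,0.5,0,0.5],
  [0.02,-0.03,0.7,0,0.5],
  [0.02,-0.03,0.8,0,0.5],
  [0.02,-0.03,0.84,0,0.5],
])

```text
time_s: 6.78
ee_pos: [0.4221, 0.2872, 0.0119]
eef_rot: [0.737, 0.676, 0.0, 0.0]
wrist_force: [-0.5, 0.3, 0.8]
gripper_width: 0.454
```

Call:
step_arm([
  [0,0,0.0,0,0.5],
  [0,0,0,0,0.5],
])

```text
time_s: 7.02
ee_pos: [0.4222, 0.2873, 0.0122]
eef_rot: [0.737, 0.676, 0.001, 0.0]
wrist_force: [0.6, 0.6, 0.0]
gripper_width: 0.456
```

Prop bottom is at about 13 mm and the floor at 5 mm. I lower another 5 mm, then open.

Call:
step_arm([
  [0,0,0.03,0,0.5],
  [0,0,0.055,0,0.5],
  [0,0,0.055,0,0.5],
])

```text
time_s: 7.4
ee_pos: [0.4216, 0.2871, 0.0057]
eef_rot: [0.737, 0.676, 0.0, -0.0]
wrist_force: [-0.0, 0.2, -0.7]
gripper_width: 0.457
```

Call:
step_arm([
  [0,0,0,0,0],
  [0,0,0,0,-0.3],
  [0,0,0,0,-0.3],
  [0,0,0,0,-0.3],
])

```text
time_s: 7.9
ee_pos: [0.4216, 0.2871, 0.0058]
eef_rot: [0.736, 0.676, 0.0, -0.0]
wrist_force: [0.0, -0.1, -0.5]
gripper_width: 0.647
```

Call:
step_arm([
  [0,0,-0.2,0,-0.4],
  [0,0,-0.6,0,-0.4],
  [0,0,-1,0,-0.4],
])

```text
time_s: 8.28
ee_pos: [0.4213, 0.287, 0.1068]
eef_rot: [0.737, 0.676, -0.0, -0.0]
wrist_force: [0.1, -0.4, 0.3]
gripper_width: 0.701
```

Call:
step_arm([
  [-0.2,0.2,-0.5,0,-0.5],
  [-0.6,0.6,-0.9,0,-0.5],
  [-1,1,-0.9,0,-0.5],
])

```text
time_s: 8.65
ee_pos: [0.5149, 0.1785, 0.1995]
eef_rot: [0.736, 0.677, 0.002, 0.002]
wrist_force: [0.9, 0.3, -1.2]
gripper_width: 0.747
```

```bash
python3 - <<'E'
from h import *
from bench import ctrl
delta([0.628,-0.036,.19],-4)
for n in("top","side"):
    d=ctrl.read_camera(n);pickle.dump(d,open(f"{n}5.pkl","wb"))
    c=d["image"][90:300,120:360] if n=="top" else d["image"][80:300,150:370]
    cv2.imwrite(f"pics/{n}5.png",cv2.resize(c[:,:,::-1],None,fx=2.7,fy=2.7,interpolation=2))
E
```

```text
t 8.65 tcp [0.5149 0.1785 0.1995] jawyaw -4.76 w 0.747 F [ 0.9  0.3 -1.2]
delta tool/0.1: [-2.044  1.304  0.1  ] spin -0.006
```

View pics/side5.png

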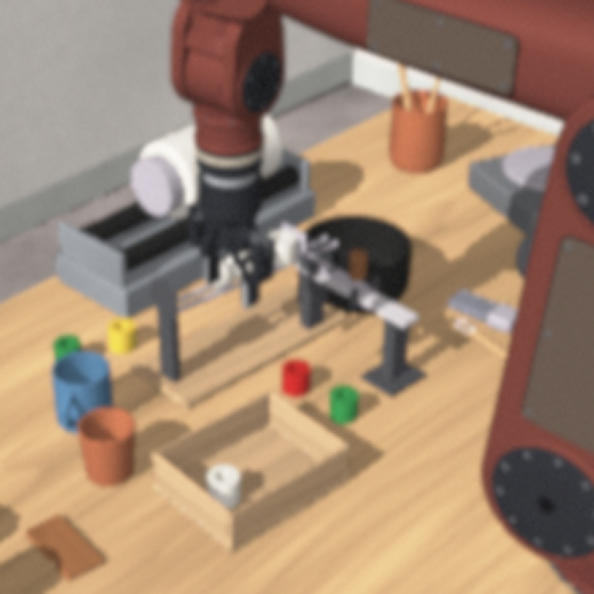

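View pics/top5.png

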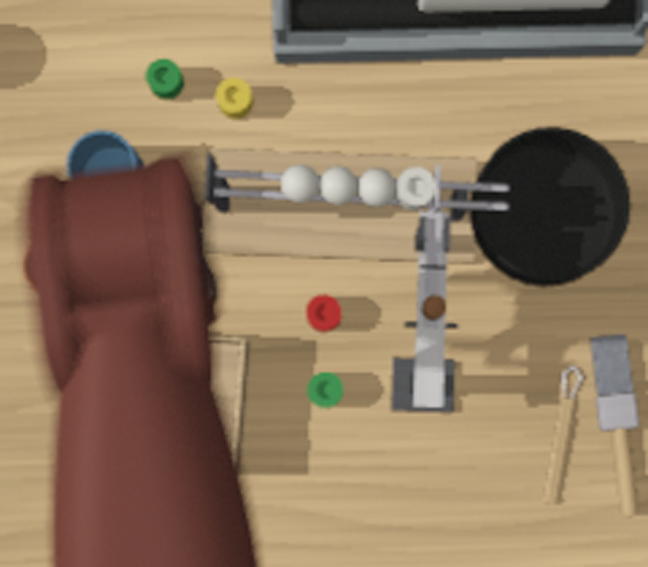

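```bash
python3 - <<'E'
from h import *
d=pickle.load(open("top5.pkl","rb"));im=d["image"];P=cloud(d)
hsv=cv2.cvtColor(im,cv2.COLOR_RGB2HSV);yy,xx=np.mgrid[:384,:512]
for uu,vv,z in[(274,159,.148),(259,159,.135),(245,158,.138),(231,157.5,.14)]:
    near=(np.hypot(xx-uu,yy-vv)<8.5)&(hsv[...,1]<45)&(hsv[...,2]>140)&(P[...,2]>.125)
    print(xx[near].mean(),yy[near].mean(),ray(d,xx[near].mean(),yy[near].mean(),z).round(4))
c=cv2.resize(im[145:200,255:300],None,fx=10,fy=10,interpolation=2)
cv2.imwrite("pics/gate.png",c[:,:,::-1])
for q in[(276,181),(279,181),(283,181),(280,172),(285,175),(275,175),(280,189)]:print(q,pt(d,*q).round(3))
E
```

```text
273.9171270718232 159.05524861878453 [ 0.6272 -0.0411  0.148 ]
258.5149253731343 158.92537313432837 [0.6309 0.0014 0.135 ]
244.3768115942029 157.97826086956522 [0.634 0.041 0.138]
230.08391608391608 157.3146853146853 [0.6365 0.081  0.14  ]
(276, 181) [ 0.568 -0.046  0.131]
(279, 181) [ 0.568 -0.055  0.123]
(283, 181) [ 0.57  -0.067  0.108]
(280, 172) [ 0.594 -0.059  0.121]
(285, 175) [ 0.584 -0.072  0.133]
(275, 175) [ 0.585 -0.044  0.131]
(280, 189) [ 0.546 -0.057  0.124]
```

View pics/gate.png

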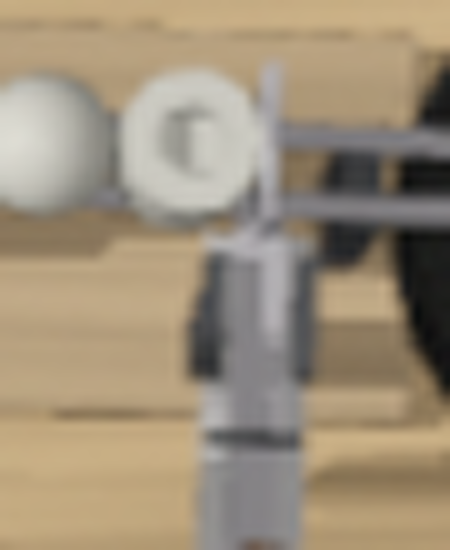

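Call:
step_arm([
  [-0.3,0.2,0,0,-0.4],
  [-0.65,0.42,0,-0.006,-0.3],
  [-1,0.64,0,-0.006,-0.3],
])

```text
time_s: 9.12
ee_pos: [0.5682, 0.0732, 0.1956]
eef_rot: [0.732, 0.681, -0.0, -0.0]
wrist_force: [0.8, 0.9, 0.3]
gripper_width: 0.652
```

Call:
step_arm([
  [-0.4,0.25,0,0,-0.3],
  [-0.8,0.5,0,0,-0.3],
  [-0.95,0.6,0,0,-0.3],
  [-0.95,0.6,0,0,-0.3],
])

```text
time_s: 9.62
ee_pos: [0.6209, -0.0255, 0.1953]
eef_rot: [0.733, 0.681, -0.0, -0.0]
wrist_force: [0.0, 1.0, -0.7]
gripper_width: 0.652
```

```bash
python3 -c "
from h import *
delta([0.628,-0.036,.132],-4)"
```

```text
t 9.62 tcp [ 0.6209 -0.0255  0.1953] jawyaw -4.21 w 0.652 F [ 0.   1.  -0.7]
delta tool/0.1: [-0.1    0.079  0.633] spin -0.002
```

Call:
step_arm([
  [-0.1,0.08,0,0,-0.25],
  [-0.1,0.08,0.15,0,-0.25],
  [-0.1,0.08,0.3,0,-0.25],
  [-0.1,0.08,0.4,0,-0.25],
  [-0.1,0.08,0.4,0,-0.25],
])

```text
time_s: 10.25
ee_pos: [0.6274, -0.0353, 0.1544]
eef_rot: [0.732, 0.681, -0.001, -0.001]
wrist_force: [0.2, 0.2, 0.9]
gripper_width: 0.624
```

```bash
python3 -c "
from h import *
delta([0.628,-0.036,.132],-4)"
```

```text
t 10.25 tcp [ 0.6274 -0.0353  0.1544] jawyaw -4.13 w 0.624 F [0.2 0.2 0.9]
delta tool/0.1: [-0.007  0.007  0.224] spin -0.001
```

Call:
step_arm([
  [0,0,0.08,0,-0.25],
  [0,0,0.15,0,-0.25],
  [0,0,0.22,0,-0.25],
  [0,0,0.22,0,-0.25],
])

```text
time_s: 10.75
ee_pos: [0.6278, -0.0357, 0.133]
eef_rot: [0.732, 0.681, -0.0, -0.001]
wrist_force: [-0.6, 0.3, 0.4]
gripper_width: 0.626
```

```bash
python3 - <<'E'
from h import *
from bench import ctrl
delta([0.628,-0.036,.132],-4)
d=ctrl.read_camera("side")
cv2.imwrite("pics/side6.png",cv2.resize(d["image"][110:220,200:320][:,:,::-1],None,fx=6,fy=5.4,interpolation=2))
E
```

```text
t 10.75 tcp [ 0.6278 -0.0357  0.133 ] jawyaw -4.15 w 0.626 F [-0.6  0.3  0.4]
delta tool/0.1: [-0.003  0.002  0.01 ] spin -0.001
```

View pics/side6.png

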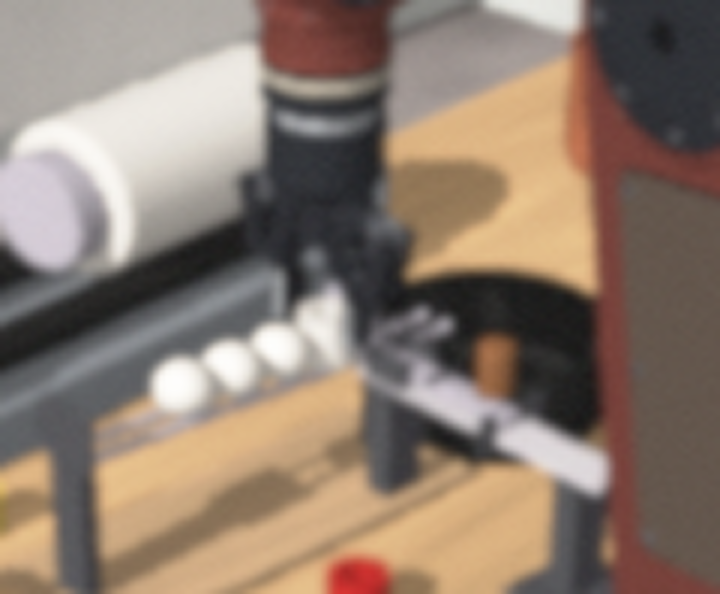

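Call:
step_arm([
  [0,0,0,0,0.2],
  [0,0,0,0,0.5],
  [0,0,0,0,0.5],
  [0,0,0,0,0.5],
  [0,0,0,0,0.5],
], grip_force=60)

```text
time_s: 11.42
ee_pos: [0.6285, -0.0358, 0.1344]
eef_rot: [0.732, 0.681, 0.0, 0.0]
wrist_force: [-1.7, 0.3, 4.9]
gripper_width: 0.442
```

Call:
step_arm([
  [0,0,-0.1,0,0.5],
  [0,0,-0.3,0,0.5],
  [0,0,-0.5,0,0.5],
  [0,0,-0.65,0,0.5],
  [0,0,-0.65,0,0.5],
])

```text
time_s: 12.05
ee_pos: [0.6292, -0.0359, 0.2009]
eef_rot: [0.732, 0.681, 0.001, 0.001]
wrist_force: [0.4, 0.4, -0.6]
gripper_width: 0.442
```

```bash
python3 - <<'E'
from h import *
from bench import ctrl
delta([0.413,0.1965,.19],-5)
d=ctrl.read_camera("side")
cv2.imwrite("pics/side7.png",cv2.resize(d["image"][110:220,200:320][:,:,::-1],None,fx=6,fy=5.4,interpolation=2))
E
```

```text
t 12.05 tcp [ 0.6292 -0.0359  0.2009] jawyaw -4.14 w 0.442 F [ 0.4  0.4 -0.6]
delta tool/0.1: [ 2.162 -2.324  0.101] spin 0.007
```

View pics/side7.png

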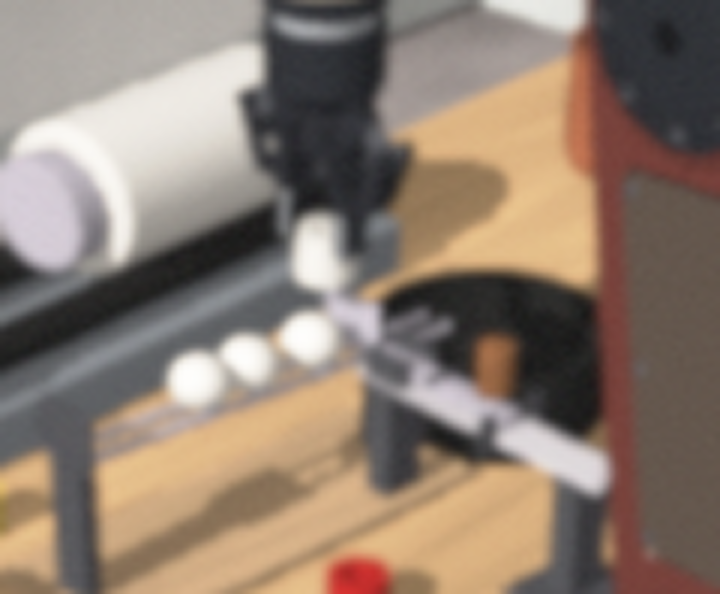

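Call:
step_arm([
  [0.2,-0.2,0,0,0.5],
  [0.6,-0.6,0,0,0.5],
  [0.95,-1,0,0.007,0.5],
])

```text
time_s: 12.48
ee_pos: [0.5338, 0.0673, 0.1976]
eef_rot: [0.737, 0.675, -0.0, -0.001]
wrist_force: [0.8, 0.8, -1.1]
gripper_width: 0.436
```

Call:
step_arm([
  [0.4,-0.42,0,0,0.5],
  [0.8,-0.85,0,0,0.5],
  [0.95,-1,0,0,0.5],
  [0.95,-1,0,0,0.5],
])

```text
time_s: 12.98
ee_pos: [0.4435, 0.1703, 0.1985]
eef_rot: [0.737, 0.676, -0.0, 0.0]
wrist_force: [0.7, 0.6, -0.9]
gripper_width: 0.439
```

```bash
python3 -c "
from h import *
delta([0.413,0.2,.11],-5)"
```

```text
t 12.97 tcp [0.4435 0.1703 0.1985] jawyaw -4.87 w 0.439 F [ 0.7  0.6 -0.9]
delta tool/0.1: [ 0.27  -0.329  0.885] spin 0.001
```

Call:
step_arm([
  [0.27,-0.32,0,0,0.5],
  [0.27,-0.32,0.25,0,0.5],
  [0.27,-0.32,0.55,0,0.5],
  [0.27,-0.32,0.85,0,0.5],
  [0.27,-0.32,0.88,0,0.5],
])

```text
time_s: 13.6
ee_pos: [0.4138, 0.1981, 0.1085]
eef_rot: [0.738, 0.675, -0.002, -0.001]
wrist_force: [-0.1, 1.1, -0.1]
gripper_width: 0.442
```

```bash
python3 - <<'E'
from h import *
from bench import ctrl
delta([0.413,0.2,.028],-5)
d=ctrl.read_camera("side")
cv2.imwrite("pics/side8.png",cv2.resize(d["image"][160:300,180:320][:,:,::-1],None,fx=5,fy=4.2,interpolation=2))
E
```

```text
t 13.6 tcp [0.4138 0.1981 0.1085] jawyaw -5.07 w 0.442 F [-0.1  1.1 -0.1]
delta tool/0.1: [ 0.019 -0.006  0.805] spin -0.001
```

View pics/side8.png

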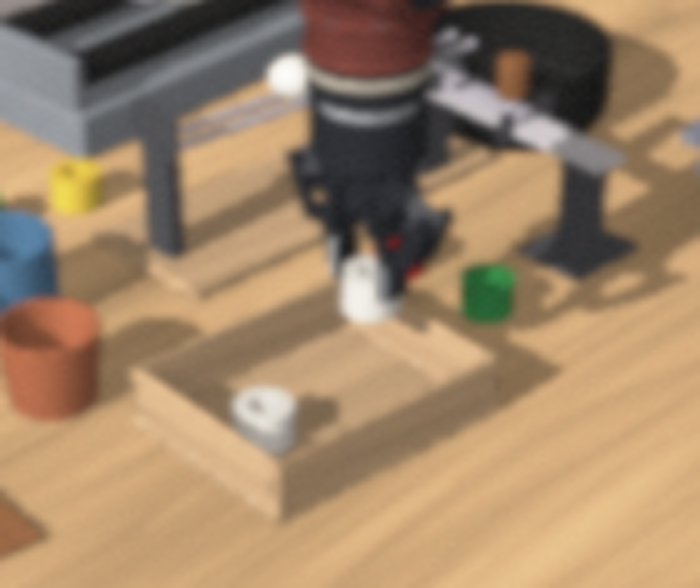

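Call:
step_arm([
  [0.02,0,0.25,0,0.5],
  [0.02,0,0.5,0,0.5],
  [0.02,0,0.68,0,0.5],
  [0.02,0,0.74,0,0.5],
  [0.02,0,0.76,0,0.5],
])

```text
time_s: 14.28
ee_pos: [0.4152, 0.2012, 0.0353]
eef_rot: [0.737, 0.676, 0.0, 0.0]
wrist_force: [0.0, -0.5, -0.3]
gripper_width: 0.439
```

Call:
step_arm([
  [0,0,0.02,0,0.5],
  [0,0,0.04,0,0.5],
  [0,0,0.04,0,0.5],
])

```text
time_s: 14.65
ee_pos: [0.4147, 0.2013, 0.0309]
eef_rot: [0.737, 0.676, 0.0, 0.0]
wrist_force: [0.5, 0.1, -0.8]
gripper_width: 0.442
```

Call:
step_arm([
  [0,0,0.03,0,0.5],
  [0,0,0.03,0,0.5],
])

```text
time_s: 14.9
ee_pos: [0.4145, 0.2012, 0.0276]
eef_rot: [0.737, 0.676, -0.0, -0.0]
wrist_force: [-0.6, 0.2, -0.2]
gripper_width: 0.443
```

Call:
step_arm([
  [0,0,0,0,0],
  [0,0,0,0,-0.3],
  [0,0,0,0,-0.3],
  [0,0,0,0,-0.3],
])

```text
time_s: 15.4
ee_pos: [0.4147, 0.2013, 0.0279]
eef_rot: [0.737, 0.676, 0.0, 0.0]
wrist_force: [-0.2, -0.2, -0.1]
gripper_width: 0.65
```

Call:
step_arm([
  [0,0,-0.2,0,-0.3],
  [0,0,-0.6,0,-0.3],
  [0,0,-1,0,-0.2],
  [0,0,-1,0,-0.2],
])

```text
time_s: 15.9
ee_pos: [0.4166, 0.2016, 0.1311]
eef_rot: [0.737, 0.676, 0.002, 0.001]
wrist_force: [0.3, 0.4, -0.5]
gripper_width: 0.599
```

Call:
step_arm([
  [0,0,-0.4,0,-0.2],
  [0,0,-0.9,0,-0.2],
  [0,0,-0.9,0,-0.2],
])

```text
time_s: 16.27
ee_pos: [0.4162, 0.2015, 0.2207]
eef_rot: [0.737, 0.676, 0.002, 0.001]
wrist_force: [-0.1, 0.2, 0.5]
gripper_width: 0.599
```

```bash
python3 - <<'E'
from h import *
from bench import ctrl
delta([0.501,-0.054,.22],-4)
for n in("top","side"):
    d=ctrl.read_camera(n);pickle.dump(d,open(f"{n}9.pkl","wb"))
    c=d["image"][90:300,120:360] if n=="top" else d["image"][80:300,150:370]
    cv2.imwrite(f"pics/{n}9.png",cv2.resize(c[:,:,::-1],None,fx=2.7,fy=2.7,interpolation=2))
E
```

```text
t 16.27 tcp [0.4162 0.2015 0.2207] jawyaw -4.98 w 0.599 F [-0.1  0.2  0.5]
delta tool/0.1: [-2.472  1.067  0.009] spin -0.008
```

View pics/side9.png

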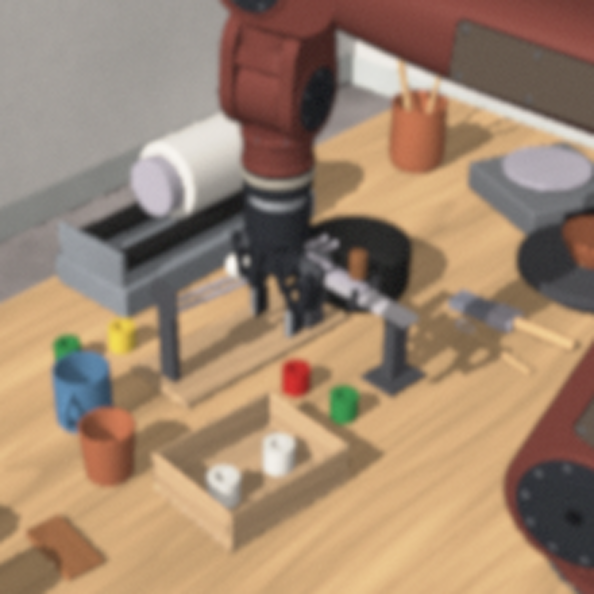

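View pics/top9.png

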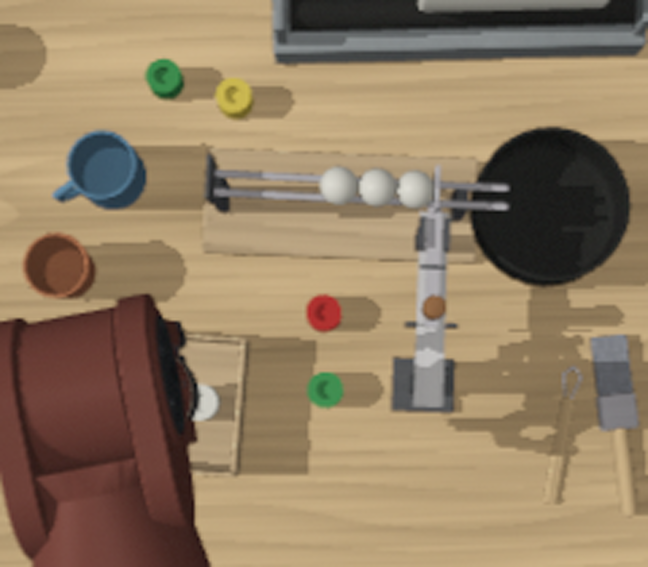

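Call:
step_arm([
  [-0.4,0.18,0,0,-0.2],
  [-0.9,0.4,0,-0.008,-0.2],
])

```text
time_s: 16.62
ee_pos: [0.446, 0.1077, 0.2157]
eef_rot: [0.731, 0.683, -0.001, -0.001]
wrist_force: [0.4, -0.2, -0.0]
gripper_width: 0.599
```

Call:
step_arm([
  [-0.4,0.18,0,0,-0.2],
  [-0.8,0.35,0,0,-0.2],
  [-0.8,0.35,0,0,-0.2],
])

```text
time_s: 17.0
ee_pos: [0.4756, 0.0237, 0.2154]
eef_rot: [0.733, 0.68, -0.001, -0.001]
wrist_force: [0.1, -0.6, 0.4]
gripper_width: 0.597
```

```bash
python3 -c "
from h import *
delta([0.501,-0.054,.22],-4)"
```

```text
t 17.0 tcp [0.4756 0.0237 0.2154] jawyaw -4.24 w 0.597 F [ 0.1 -0.6  0.4]
delta tool/0.1: [-0.756  0.31  -0.047] spin -0.002
```

Call:
step_arm([
  [-0.4,0.16,0,0,-0.2],
  [-0.76,0.31,0,0,-0.2],
  [-0.76,0.31,0,0,-0.2],
  [-0.76,0.31,0,0,-0.2],
])

```text
time_s: 17.5
ee_pos: [0.5009, -0.0511, 0.2168]
eef_rot: [0.731, 0.682, -0.0, -0.001]
wrist_force: [-1.0, -0.6, -1.0]
gripper_width: 0.607
```

```bash
python3 - <<'E'
from h import *
from bench import ctrl
delta([0.501,-0.054,.137],-4)
d=ctrl.read_camera("side")
cv2.imwrite("pics/side10.png",cv2.resize(d["image"][100:220,220:340][:,:,::-1],None,fx=5,fy=5,interpolation=2))
E
```

```text
t 17.5 tcp [ 0.5009 -0.0511  0.2168] jawyaw -4.01 w 0.607 F [-1.  -0.6 -1. ]
delta tool/0.1: [-0.03   0.005  0.798] spin -0.0
```

View pics/side10.png

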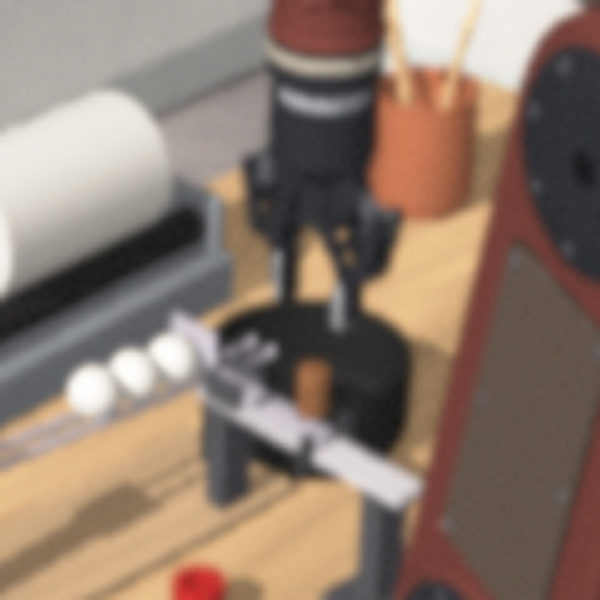

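The open fingers, at (285,290) and (340,310) in the crop, are centred over the knob at (312,385). Next I descend.

Call:
step_arm([
  [-0.03,0,0.2,0,-0.2],
  [-0.03,0,0.4,0,-0.2],
  [-0.03,0,0.6,0,-0.2],
  [-0.03,0,0.78,0,-0.2],
  [-0.03,0,0.78,0,-0.2],
])

```text
time_s: 18.18
ee_pos: [0.5003, -0.0546, 0.138]
eef_rot: [0.731, 0.682, -0.001, -0.001]
wrist_force: [-0.1, 0.0, -0.6]
gripper_width: 0.604
```

Call:
step_arm([
  [0,0,0,0,0.3],
  [0,0,0,0,0.6],
  [0,0,0,0,0.8],
  [0,0,0,0,0.8],
  [0,0,0,0,0.8],
], grip_force=50)

```text
time_s: 18.8
ee_pos: [0.502, -0.0554, 0.1408]
eef_rot: [0.732, 0.682, 0.001, 0.001]
wrist_force: [-0.1, -0.3, 6.5]
gripper_width: 0.263
```

```bash
python3 - <<'E'
from h import *
delta([0.501,-0.054,.137],-4)
E
```

```text
t 18.8 tcp [ 0.502  -0.0554  0.1408] jawyaw -4.03 w 0.263 F [-0.1 -0.3  6.5]
delta tool/0.1: [ 0.013 -0.011  0.038] spin -0.0
```

Call:
step_arm([
  [0,-0.15,0,0,0.8],
  [0,-0.3,0,0,0.8],
  [0,-0.45,0,0,0.8],
  [0,-0.6,0,0,0.8],
  [0,-0.6,0,0,0.8],
])

```text
time_s: 19.42
ee_pos: [0.4425, -0.0515, 0.1408]
eef_rot: [0.732, 0.682, 0.001, 0.002]
wrist_force: [8.2, -1.0, 1.6]
gripper_width: 0.263
```

```bash
python3 - <<'E'
from h import *
from bench import ctrl
u=np.array([np.cos(np.radians(-4)),np.sin(np.radians(-4))])
s=ctrl.get_state();print("pull",(np.array([.502,-.0554])-s["ee_pos"][:2])@u)
delta([.502-.06*u[0],-.0554-.06*u[1],.138],-4)
for n in("top","side"):
    d=ctrl.read_camera(n);pickle.dump(d,open(f"{n}11.pkl","wb"))
    c=d["image"][110:260,220:370] if n=="top" else d["image"][100:230,220:340]
    cv2.imwrite(f"pics/{n}11.png",cv2.resize(c[:,:,::-1],None,fx=4,fy=4,interpolation=2))
E
```

```text
pull 0.05963212500345805
t 19.43 tcp [ 0.4425 -0.0515  0.1408] jawyaw -4.05 w 0.263 F [ 8.2 -1.   1.6]
delta tool/0.1: [ 0.003 -0.004  0.028] spin -0.0
```

View pics/side11.png

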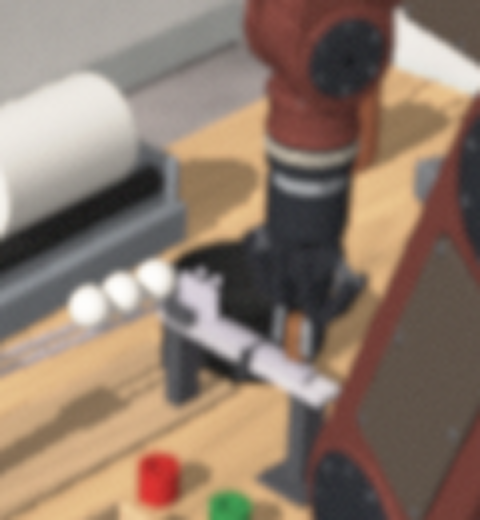

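View pics/top11.png

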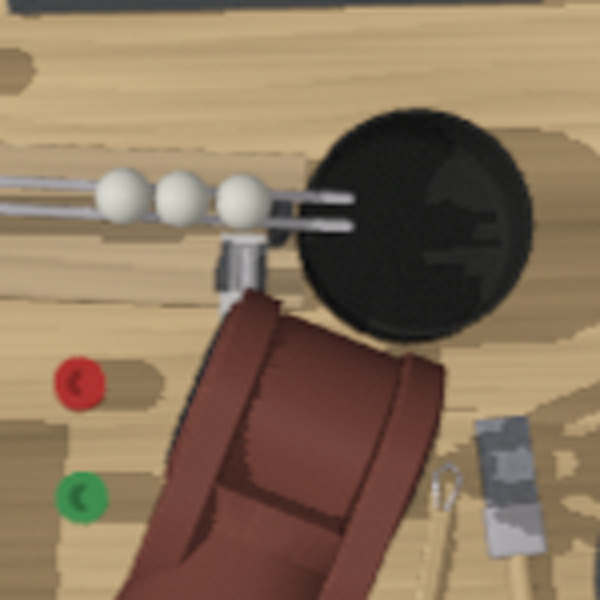

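Call:
step_arm([
  [0,0,0,0,0.8],
  [0,0,0,0,0.8],
  [0,0,0,0,0.8],
  [0,0,0,0,0.8],
  [0,0,0,0,0.8],
])

```text
time_s: 20.15
ee_pos: [0.4432, -0.0516, 0.1408]
eef_rot: [0.732, 0.682, 0.001, 0.002]
wrist_force: [6.6, -0.9, 3.4]
gripper_width: 0.265
```

Call:
step_arm([
  [0,0,0,0,0.8],
  [0,0,0,0,0.8],
  [0,0,0,0,0.8],
  [0,0,0,0,0.8],
  [0,0,0,0,0.8],
])

```text
time_s: 20.78
ee_pos: [0.4432, -0.0515, 0.1409]
eef_rot: [0.732, 0.682, 0.001, 0.002]
wrist_force: [6.3, -1.3, 1.4]
gripper_width: 0.265
```

Call:
step_arm([
  [0,0,0,0,0.8],
  [0,0,0,0,0.8],
  [0,0,0,0,0.8],
  [0,0,0,0,0.8],
  [0,0,0,0,0.8],
])

```text
time_s: 21.4
ee_pos: [0.4431, -0.0515, 0.1408]
eef_rot: [0.732, 0.682, 0.001, 0.002]
wrist_force: [7.4, -1.6, 1.8]
gripper_width: 0.266
```

```bash
python3 - <<'E'
from h import *
from bench import ctrl
u=np.array([np.cos(np.radians(-4)),np.sin(np.radians(-4))])
s=ctrl.get_state();print("pull",(np.array([.502,-.0554])-s["ee_pos"][:2])@u)
delta([.502-.06*u[0],-.0554-.06*u[1],.138],-4)
for n in("top","side"):
    d=ctrl.read_camera(n);pickle.dump(d,open(f"{n}12.pkl","wb"))
    c=d["image"][110:260,120:370] if n=="top" else d["image"][100:230,220:340]
    cv2.imwrite(f"pics/{n}12.png",cv2.resize(c[:,:,::-1],None,fx=3.2 if n=="top" else 4.6,fy=3.2 if n=="top" else 4.6,interpolation=2))
    cv2.imwrite(f"pics/{n}12j.png",cv2.resize(np.clip(c.astype(float)*2.5,0,255).astype(np.uint8)[:,:,::-1],None,fx=3.2,fy=3.2,interpolation=2))
E
```

```text
pull 0.058988529267460794
t 21.4 tcp [ 0.4431 -0.0515  0.1408] jawyaw -4.04 w 0.266 F [ 7.4 -1.6  1.8]
delta tool/0.1: [ 0.003 -0.01   0.028] spin -0.0
```

View pics/side12.png

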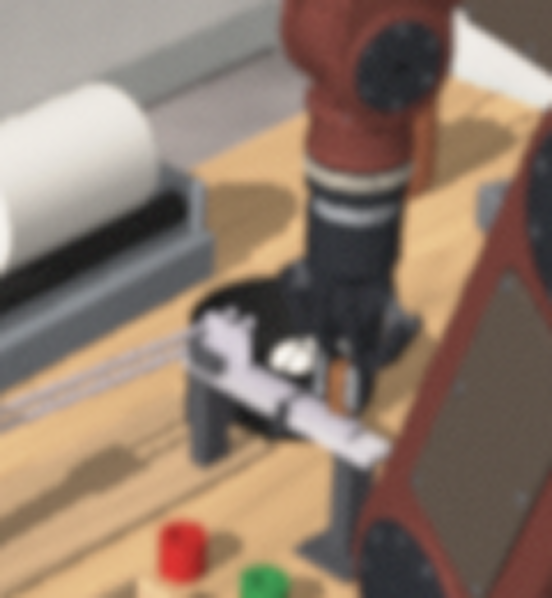

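View pics/top12.png

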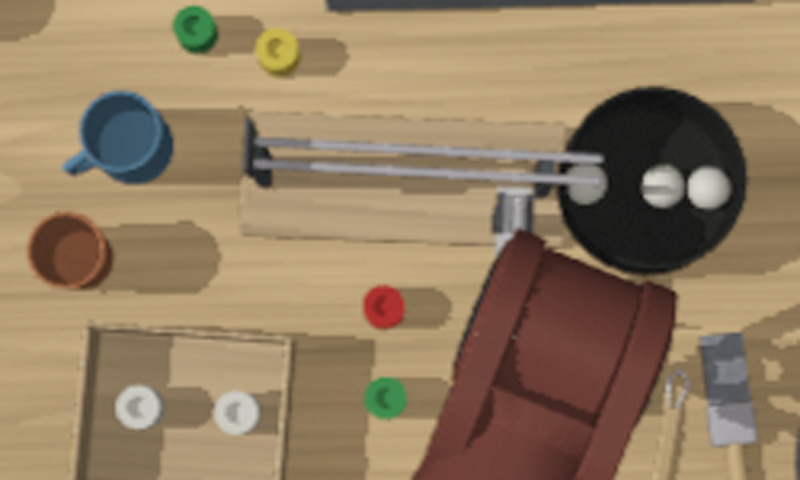

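Call:
step_arm([
  [0,0,0,0,0.8],
  [0,0,0,0,0.8],
  [0,0,0,0,0.8],
  [0,0,0,0,0.8],
  [0,0,0,0,0.8],
])

```text
time_s: 22.12
ee_pos: [0.4432, -0.0516, 0.1408]
eef_rot: [0.732, 0.682, 0.001, 0.002]
wrist_force: [6.7, -1.1, 2.1]
gripper_width: 0.266
```

```bash
python3 - <<'E'
from h import *
from bench import ctrl
d=ctrl.read_camera("top");P=cloud(d);im=d["image"]
a=pickle.load(open("top12.pkl","rb"))["image"]
hsv=cv2.cvtColor(im,cv2.COLOR_RGB2HSV)
m=((hsv[...,1]<50)&(hsv[...,2]>95)).astype(np.uint8);m[:,:292]=0;m[:,356:]=0;m[:135]=0;m[200:]=0
n,l,s,c=cv2.connectedComponentsWithStats(m)
jar=np.array([.614,-.1887])
for i in range(1,n):
    if s[i,4]>20:
        p=ray(d,*c[i],.026);print(s[i,4],c[i].round(1),p.round(3),"z",np.median(P[l==i][:,2]).round(3),"dist",np.hypot(*(p[:2]-jar)).round(3))
print("change",np.abs(im.astype(int)-a)[135:200,292:356].mean())
s=ctrl.get_state();print(s["time_s"],s["ee_pos"],s["wrist_force"],s["gripper_width"])
sd=ctrl.read_camera("side")
c=cv2.resize(sd["image"][165:215,255:310],None,fx=10,fy=10,interpolation=2);cv2.imwrite("pics/mark.png",c[:,:,::-1])
E
```

```text
183 [301.1 164.6] [ 0.629 -0.13   0.026] z 0.047 dist 0.06
137 [326.7 167.8] [ 0.618 -0.208  0.026] z 0.039 dist 0.019
138 [340.8 168.2] [ 0.615 -0.25   0.026] z 0.039 dist 0.062
change 0.9224358974358975
22.175 [ 0.4431545  -0.05154238  0.14083447] [ 6.83811392 -1.15842295  2.67828568] 0.26874849929942846
```

View pics/mark.png

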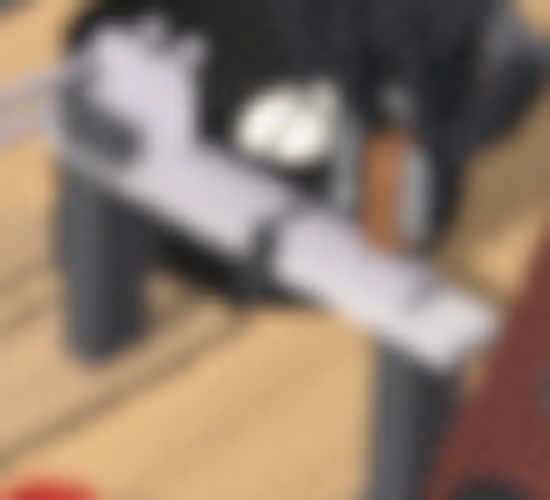

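```bash
python3 -c "
from bench import ctrl
print(ctrl.job_done()); s=ctrl.get_state(); print(s['time_s'],s['ee_pos'],s['gripper_width'])"
```

```text
the job is handed in; nothing more can be done
None
the job is handed in; nothing more can be done
```

The job is handed in, and the last checks before it all looked good. The hand-in reports no verdict, and reading the robot's state afterwards was refused.

- **Props:** I lifted both white props off the rails, uphill one first, and set each down upright in the reject bin from about 2 mm, then let go.
- **Gate:** I gripped the knob and pulled it about 59 mm by the gripper's travel. It was still there at hand-in, with a steady wrist pull of about 7 N. In the side picture the crosspiece is level with the mark plates.
- **Balls:** All three lie in the jar at about 60, 19 and 62 mm from its centre, against the 75 mm limit. They looked at rest in pictures about 0.8 s apart.
- **Other things:** I saw no bystander shifted, but I did not measure their positions. The job took about 22 s of the 64 s.

Two measurements disagreed slightly. The side view put the props about 2–3 mm off the top view, and the bin outline came out about 5–8 mm small. Neither affected the grasps or the placing.

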